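# Complete the row of mortar prisms on the drying shelf and start its fan

### The arm

A 6-joint arm with a two-finger parallel gripper is mounted at the origin on a cart in front of the work surface, level with it; the furniture and walls round the work are solid. World frame = base frame: x ahead of the robot, y to its left, z up, the work surface at z = 0. Lengths are in m, angles in rad, forces in N, time in s.
With the tool pointing down it reaches from about 0.425 to 0.95 m from the base axis. Payload 3.5 kg.
Tool frame: the origin (TCP) lies at the very end of the fingers, on their centre line; the grasp point (between the pads) lies 19 mm behind it (tcp_to_grasp is the distance from the TCP to the grasp point, in m); z points along the fingers, y is the direction in which the jaws open and shut (so a half turn about z gives the same grasp; the last joint's range is limited). The gripper opens to 85 mm and grips with 20 to 120 N. Pads are 22 mm wide; open, the fingers measure 114 mm over their backs; the gripper's body (76 mm by 85 mm) begins 54 mm behind the grasp point. The pads swing forward as they close: fully open they stand 13 mm farther back than shut.
Start: joints at [1.06, 0.286, 1.577, -0, 1.279, -0.15], TCP at [0.238, 0.632, 0.231] pointing down, gripper open.
Joint ranges: [-2.77, 2.77], [-0.9, 2.22], [0.21, 2.48], [-1.53, 4.67], [0.24, 2.81], [-2.84, 2.84]. Speed limits (rad/s): [2.79, 2.79, 3.14, 3.14, 3.14, 3.14].

### API

Orientations are given as a unit quaternion [x, y, z, w].
In Python, from plant import * gives the robot as it stands. The module is installed in compiled form; this text tells all that it offers.
- The arm moves only by the tool arm_command, never from a script. Its argument "steps" is a list of rows, each a list of 3 entries, a list of its own where there are three numbers: the turn, a rotation vector about the tool's x, y, z in rad, then the shift along the tool's x, y, z in m, then the gripper command: -1 is shut, 1 is fully open, values between are in proportion. A call has 1 to 12 rows; each row is the pose to reach, as a shift and turn from the pose measured when the call began, along the tool's axes at that moment; what a row does not reach only later rows make up. A row lasts 1/8 s, in which the tool goes at most 62.5 mm and 10.7 degrees, less where a joint would pass 70% of its speed; a pose out of reach is approached as far as the arm can. A call with a gripper value outside its range is refused whole. The fingers move at their own pace and stop on an object; "force" is the grip in N (left out, the last holds). Time passes only in rows, so rows that repeat a pose let the fingers close. It gives the time, the measured TCP pose, the force and the opening at its end, in the units of the state.
- get_state(): the state, without advancing time (a new reading comes with each control period).
- read_camera(name): name is "scene" or "side" or "wrist"; returns a dict with "frame" (480x640x3 uint8, red, green, blue), "vfov" (degrees; the focal length in pixels is half the picture's height over the tangent of half this angle, whatever the lens; pixels are square), "cx", "cy" (the principal point, pixels), "position" and "rotation" of the camera in the world; the wrist camera has in their place "mount" (4x4, takes a point from camera to tool coordinates, whose origin is the TCP and whose axes are the flange's). Camera axes: x right, y up, looking along -z (the intrinsics and any distortion apply to the point x, -y, -z); pixel columns grow to the right and rows downward; lengths in m; the calibration is good to about 2 mm. A picture is of the moment at which its call begins: read the wrist's pose just before it. There is no depth.
- sign_off(): hands the job in, once; it reports no verdict.
The state is a dict: "time": time; "qpos": joint angles; "dq": joint speeds; "joint_efforts": joint torques, N m; "eef_pos": TCP position; "tcp_rot": TCP orientation; "contact_force": force on the tool from outside, world axes, zero at the start; "wrist_torque": the same for the moment, N m; "opening": opening from 0.0 (shut) to 1.0 (fully open).
Only numpy, scipy, OpenCV 4.12 (cv2) and the standard library are available. Lean on these libraries where they do the work, as an engineer would, in place of code of your own. Each camera call takes 0.05 s, during which the arm holds its last target.

### The job

Lay the two mortar prisms from the bench in the two empty bays of the ventilated drying shelf, so that the set of three lies in a neat side-by-side row, each flat on the rails between its wire guides with its ends in line with the prism already there. Set them down gently, and leave that prism and the other things on the bench alone. The fan stays isolated while you load; when both prisms are in and released, turn its isolator handle fully to on.

Things in the scene. Friction and masses are not known exactly. Their poses are not given: they have to be found in the camera images.
- prism_1: one of the two prisms that lie on the bench right of the shelf: a mortar prism, plain grey hardened cement mortar, 40 x 40 x 160 mm, about 0.6 kg; origin at the centre of its underside, its long axis is its own y, z up. The two are alike and either may go in either empty bay.
- prism_2: the other prism on the bench, the same as prism_1: a mortar prism, plain grey hardened cement mortar, 40 x 40 x 160 mm, about 0.6 kg; origin at the centre of its underside, its long axis is its own y, z up.
- prism_3: the prism that already lies in one of the three bays (left, middle or right, it varies), a label printed on one side: a mortar prism, plain grey hardened cement mortar, 40 x 40 x 160 mm, about 0.6 kg; origin at the centre of its underside, its long axis is its own y, z up. Leave it in place.
- drying_shelf: fixed low shelf, 170 mm deep (x, away from robot) by 334 wide (y, left), yawed up to 5 degrees; origin: centre of its underside on the bench. Right end: grey fan box, y -167 to -77 mm, top at z 104, handle on top. Left of it a slotted deck, z 70 mm, with 3 bays along x centred at y -21, 55, 131 mm; two steel rails across it (tops z 76, at x -36 and 36 mm) carry the prisms.
- bay_1: one empty bay (which varies): origin at its centre, level with the rail tops 76 mm above the bench, where a prism's underside centre belongs; x along the bay, y left. Wire guides 50 mm apart flank it near both ends (x 45 to 77 mm either way, 17 mm above the rails), none at mid-length, so fingers fit there. Next prism or fan box: 36 mm from a seated prism's side.
- bay_2: the other empty bay, the same as bay_1 with the same axes.
- isolator (a joint): isolator handle angle (rad): 0 = off (white pointer line 30 degrees left of the shelf's x, at the ring mark), 1.047 = on (30 degrees right of it, at the bar mark), stops at both. It turns on clockwise seen from above; snap action: takes up to 0.25 N m, and once beyond half way (0.524) it snaps to the on stop and stays.
- isolator_grip (a point): point on the isolator's upright turning axis at the height to grip, 131 mm above the bench, on top of the fan box. The handle is a black bar 56 mm long, 14 mm wide, 27 mm high (116 to 142 mm above the bench) on a 48 mm round collar; the point's x lies along the bar towards its pointer end, horizontal, and turns with the handle.
- moisture_balance: fixed obstacle behind the prisms and right of the shelf: white balance with a tall round heater hood, 265 mm deep, 215 wide, 331 high; origin at the centre of its underside, its low front face is 132 mm nearer the robot. Carry the prisms round in front of it.
- caliper: bystander: steel caliper, 64 x 220 x 7 mm, flat on the bench far right; origin at the centre of its underside.
- tin: bystander: aluminium tin with lid, 59 mm across, 38 mm high, behind the prisms; origin at the centre of its underside.
- jar_blue: bystander: clear jar with a screw lid, 66 mm across, 116 mm high, behind the prisms; origin at the centre of its underside.
- jar_small: bystander: clear jar with a screw lid, 62 mm across, 94 mm high, behind the shelf on the left; origin at the centre of its underside.
- wood_block: bystander: wooden block, 40 x 110 x 28 mm, left of the shelf; origin at the centre of its underside.
- steel_dish: bystander: shallow steel dish, 89 mm across, 22 mm high, behind the shelf far left; origin at the centre of its underside.
- petri: bystander: shallow milky plastic dish, 60 mm across, 17 mm high, behind the shelf; origin at the centre of its underside.

How it is judged:
By the outcome, as a careful person would: the job done as asked, in the order asked, and still so for the second after the job is handed in, with the robot touching nothing.
It also fails if it takes over 69 s, if anything falls off the work surface, if the arm or the gripper's body presses on something with over 40 N, if the wrist force passes 120 N, or if a joint passes its speed limit or range.

## Working session

There is one attempt and no reset: what is moved stays moved. The work goes in short steps, Python scripts to look and compute and a tool call to move; the robot and the scene stay as the last step left them, time stands still between calls to the robot, and variables do not carry over. Pictures are saved under pics/ and viewed, and the job is handed in when it is done.

Besides the shell and the picture viewer there is one more tool, called after "Request:" as name(argument=value, ...) on one line, values as JSON. arm_command: Moves the arm, as the interface text tells. Its arguments: {"type":"object","properties":{"steps":{"type":"array"},"force":{"type":"number"}},"required":["steps"]}

```bash
mkdir -p pics; python3 - <<'E'
from plant import *
import cv2,json
s=get_state();print(s)
for n in("scene","side","wrist"):
    c=read_camera(n);cv2.imwrite(f"pics/{n}0.png",c["frame"][:,:,::-1])
    print(n,{k:v for k,v in c.items() if k!="frame"})
E
```

```text
{'time': 0.0, 'qpos': array([ 1.06000587e+00,  2.87232162e-01,  1.57816601e+00, -4.89892743e-06,
        1.27858105e+00, -1.49997017e-01]), 'dq': array([ 0.00125008, -0.00026556, -0.00036355,  0.00091705, -0.00054912,
        0.00042391]), 'joint_efforts': array([-5.85874950e-04, -4.05978405e+01, -2.92622888e+01, -1.30367421e-04,
        5.84892870e-03,  8.17336172e-06]), 'eef_pos': array([0.23793724, 0.63098019, 0.22990878]), 'tcp_rot': array([ 1.79419046e-01,  9.83772017e-01, -1.12950282e-03, -3.84900921e-04]), 'contact_force': array([ 0.00249897, -0.59490095, -0.76430094]), 'wrist_torque': array([-0.08148926, -0.00308429,  0.05092634]), 'opening': 1.0000692120930885}
scene {'vfov': 48.82819123594513, 'cx': 314.9457048787092, 'cy': 247.03471854305238, 'position': array([ 0.02193068, -0.76097256,  1.27687414]), 'rotation': array([ 0.31108112, -0.09966505, -0.2765285 ,  0.90378504])}
side {'vfov': 46.04020644230822, 'cx': 313.0076792485678, 'cy': 244.9381260331995, 'position': array([0.61830111, 1.26679806, 0.99405162]), 'rotation': array([0.01764794, 0.45633837, 0.88944104, 0.01839793])}
wrist {'vfov': 69.5367365999771, 'cx': 320.7814836072766, 'cy': 232.29459463293588, 'mount': array([[-6.56441404e-04,  9.65794702e-01,  2.59307081e-01,
         6.54098915e-02],
       [ 9.99999523e-01,  4.46577000e-04,  8.68234642e-04,
         4.92231121e-04],
       [ 7.22735839e-04,  2.59307527e-01, -9.65794535e-01,
        -1.42367817e-01],
       [ 0.00000000e+00,  0.00000000e+00,  0.00000000e+00,
         1.00000000e+00]])}
```

View pics/scene0.png

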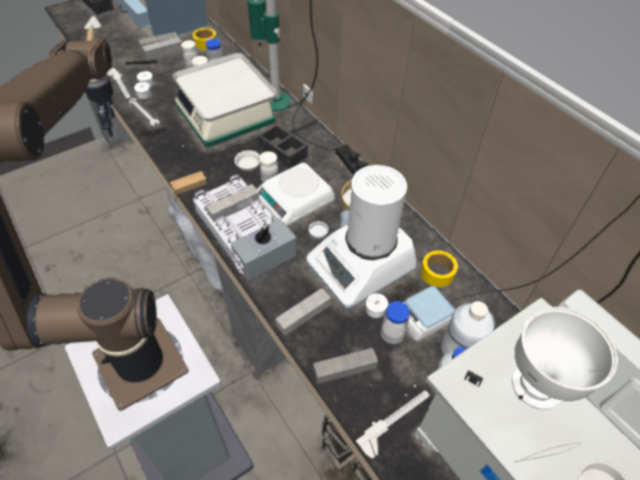

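View pics/side0.png

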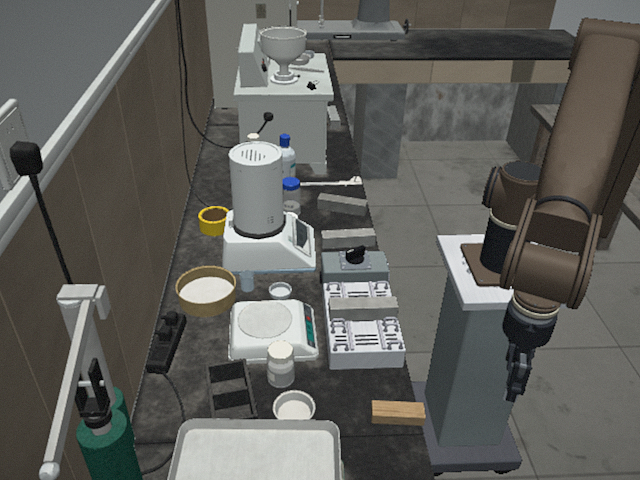

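View pics/wrist0.png

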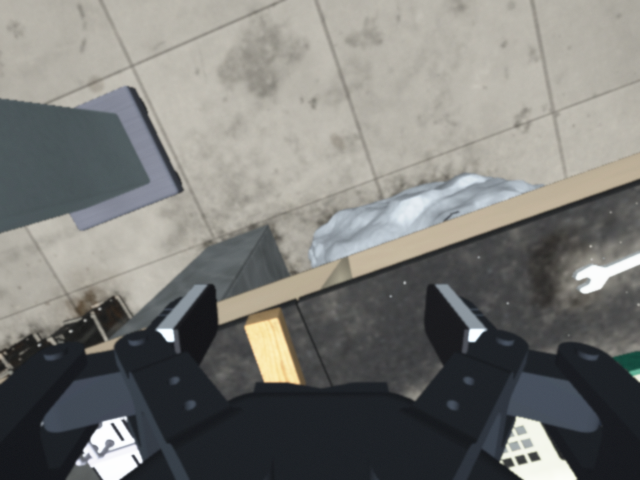

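The two bench prisms are at about (303,311) and (345,364) in the scene view. The labelled prism is in the middle bay at about (233,199). I'll zoom in on these.

```bash
cat > h.py <<'E'
import numpy as np,cv2
from plant import *
from scipy.spatial.transform import Rotation as R
def cam(name,save=None):
    s=get_state() 
    c=read_camera(name)
    if name=="wrist":
        M=np.eye(4);M[:3,:3]=R.from_quat(s["tcp_rot"]).as_matrix();M[:3,3]=s["eef_pos"]
        T=M@np.array(c["mount"])
    else:
        T=np.eye(4);T[:3,:3]=R.from_quat(c["rotation"]).as_matrix();T[:3,3]=c["position"]
    f=240/np.tan(np.radians(c["vfov"]/2))
    if save: cv2.imwrite(f"pics/{save}.png",c["frame"][:,:,::-1]);np.savez(f"pics/{save}.npz",T=T,f=f,cx=c["cx"],cy=c["cy"],frame=c["frame"])
    return dict(T=T,f=f,cx=c["cx"],cy=c["cy"],frame=c["frame"])
def load(s): return dict(np.load(f"pics/{s}.npz"))
def ray(c,p):
    p=np.atleast_2d(np.asarray(p,float))
    d=np.stack([(p[:,0]-c["cx"])/c["f"],-(p[:,1]-c["cy"])/c["f"],-np.ones(len(p))],1)
    return c["T"][:3,3],d@c["T"][:3,:3].T
def onz(c,p,z):
    o,d=ray(c,p);return o+d*((z-o[2])/d[:,2])[:,None]
def proj(c,X):
    X=np.atleast_2d(X);q=(X-c["T"][:3,3])@c["T"][:3,:3]
    return np.stack([c["cx"]-c["f"]*q[:,0]/q[:,2],c["cy"]+c["f"]*q[:,1]/q[:,2]],1)
def mid(c1,p1,c2,p2):
    o1,d1=ray(c1,p1);o2,d2=ray(c2,p2);d1=d1[0];d2=d2[0]
    t=np.linalg.lstsq(np.stack([d1,-d2],1),o2-o1,rcond=None)[0]
    a=o1+t[0]*d1;b=o2+t[1]*d2;return (a+b)/2,np.linalg.norm(a-b)
def crop(name,x0,y0,x1,y1,k,out):
    im=cv2.imread(f"pics/{name}.png")[y0:y1,x0:x1]
    cv2.imwrite(f"pics/{out}.png",cv2.resize(im,None,fx=k,fy=k,interpolation=cv2.INTER_CUBIC))
E
python3 - <<'E'
from h import *
cam("scene","sc1");cam("side","sd1")
crop("sc1",180,160,340,280,5,"a1");crop("sc1",260,270,400,400,4,"a2");crop("sd1",300,180,430,380,3,"a3")
E
```

```text
(no output)
```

View pics/a1.png

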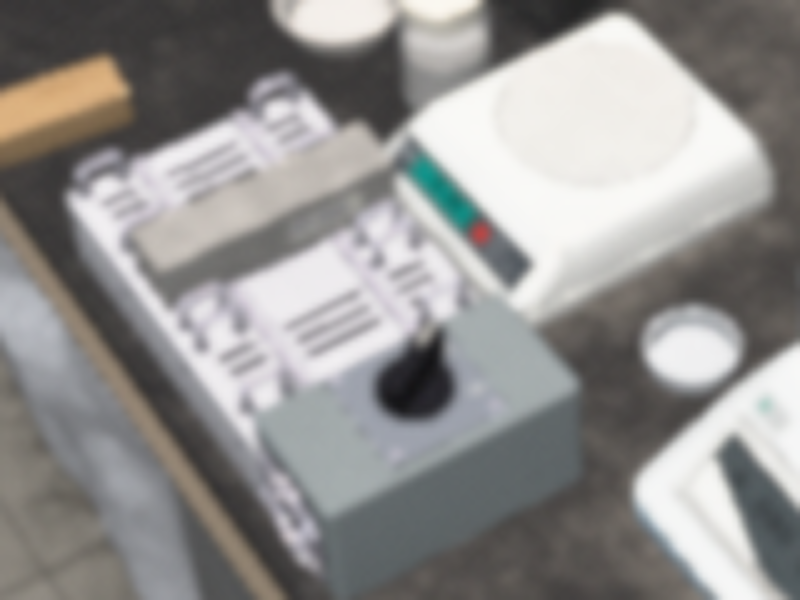

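View pics/a2.png

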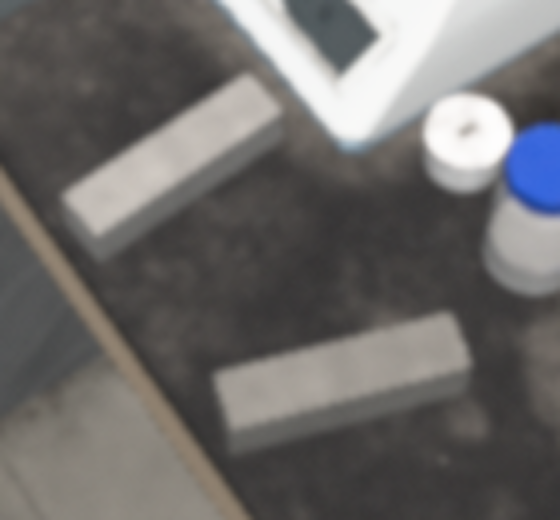

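View pics/a3.png

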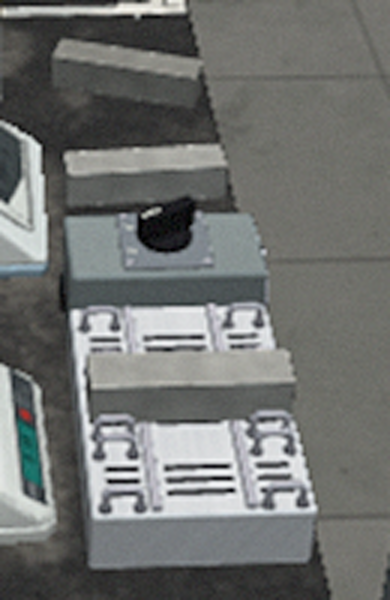

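```bash
python3 - <<'E'
from h import *
c=load("sc1");d=load("sd1")
def rep(n,P):
    ctr=P.mean(0);L=np.linalg.norm
    ax=(P[1]-P[0])+(P[2]-P[3])
    print(n,np.round(ctr,4),"yaw long",round(np.degrees(np.arctan2(ax[1],ax[0])),1),"L",L(ax)/2,"W",L((P[3]-P[0])+(P[2]-P[1]))/2)
A=np.array([(62,197),(248,75),(282,113),(100,235)])/4+[260,270]
B=np.array([(213,375),(452,312),(470,362),(228,430)])/4+[260,270]
C=np.array([(128,232),(360,122),(393,158),(165,280)])/5+[180,160]
rep("A",onz(c,A,.04));rep("B",onz(c,B,.04));rep("C",onz(c,C,.116))
# side
A=np.array([(225,145),(64,153),(68,178),(228,168)])/3+[300,180]
B=np.array([(203,59),(60,39),(52,55),(200,75)])/3+[300,180]
C=np.array([(288,350),(88,353),(90,385),(294,380)])/3+[300,180]
rep("A",onz(d,A,.04));rep("B",onz(d,B,.04));rep("C",onz(d,C,.116))
print("box top sc",onz(c,np.array([(258,430),(335,520),(580,385)])/5+[180,160],.104))
print("handle axis sc",onz(c,np.array([(415,395)])/5+[180,160],.116))
print("shelf left end sd",onz(d,np.array([(315,510),(90,517)])/3+[300,180],.07))
E
```

```text
A [ 0.4309 -0.1223  0.04  ] yaw long 4.0 L 0.1577032404178249 W 0.03900932903104666
B [ 0.4311 -0.3146  0.04  ] yaw long -17.7 L 0.16106556335010033 W 0.0372940206856353
C [0.439  0.2752 0.116 ] yaw long 2.6 L 0.16049545176484556 W 0.04189371125128883
A [ 0.4295 -0.1157  0.04  ] yaw long 4.0 L 0.1619793322100926 W 0.042127065480415046
B [ 0.4295 -0.316   0.04  ] yaw long -16.5 L 0.16180007957865347 W 0.03477525819179153
C [0.439  0.2783 0.116 ] yaw long -0.2 L 0.15843587853079044 W 0.03633750751834638
box top sc [[0.35390646 0.12916577 0.104     ]
 [0.35870727 0.05016561 0.104     ]
 [0.52255365 0.0556541  0.104     ]]
handle axis sc [[0.43611522 0.09298284 0.116     ]]
shelf left end sd [[0.3559177  0.38929558 0.07      ]
 [0.52416916 0.39048881 0.07      ]]
```

```bash
cat >> h.py <<'E'
def plan(pos,phi=0.0):
    """tool down, tool y at phi deg from world y"""
    s=get_state();R0=R.from_quat(s["tcp_rot"])
    Rt=R.from_euler('z',phi,degrees=True)*R.from_quat([0,1,0,0])
    t=(R0.inv()*Rt).as_rotvec();d=R0.inv().apply(np.array(pos)-s["eef_pos"])
    print("turn",np.round(t,4).tolist(),"shift",np.round(d,4).tolist(),"t",round(s["time"],2),"pos",np.round(s["eef_pos"],4),"F",np.round(s["contact_force"],1),"open",round(s["opening"],3))
E
python3 - <<'E'
from h import *
plan([.44,.26,.30],0)
E
```

```text
turn [-0.001, -0.0003, -0.3608] shift [-0.32, -0.2762, -0.0691] t 0.25 pos [0.2381 0.6313 0.2307] F [-1.5 -0.4 -0.2] open 0.996
```

Request:
arm_command(steps=[[[0, 0, -0.09], [-0.045, -0.04, -0.03], 1], [[0, 0, -0.18], [-0.09, -0.08, -0.06], 1], [[0, 0, -0.27], [-0.135, -0.12, -0.069], 1], [[-0.001, 0, -0.36], [-0.18, -0.16, -0.069], 1], [[-0.001, 0, -0.361], [-0.225, -0.2, -0.069], 1], [[-0.001, 0, -0.361], [-0.27, -0.24, -0.069], 1], [[-0.001, 0, -0.361], [-0.32, -0.276, -0.069], 1], [[-0.001, 0, -0.361], [-0.32, -0.276, -0.069], 1], [[-0.001, 0, -0.361], [-0.32, -0.276, -0.069], 1], [[-0.001, 0, -0.361], [-0.32, -0.276, -0.069], 1]])

```text
time: 1.5
eef_pos: [0.4394, 0.2613, 0.2999]
tcp_rot: [-0.001, 1.0, 0.0, -0.0]
contact_force: [-0.5, 0.3, 0.6]
opening: 1.0
```

```bash
python3 - <<'E'
from h import *
plan([.44,.26,.30],0)
print(np.abs(get_state()["dq"]).max())
cam("wrist","w1")
E
```

```text
turn [0.0002, -0.0006, 0.0022] shift [-0.0006, -0.0013, -0.0001] t 1.5 pos [0.4394 0.2613 0.2999] F [-0.5  0.3  0.6] open 1.0
0.005952658942250623
```

View pics/w1.png

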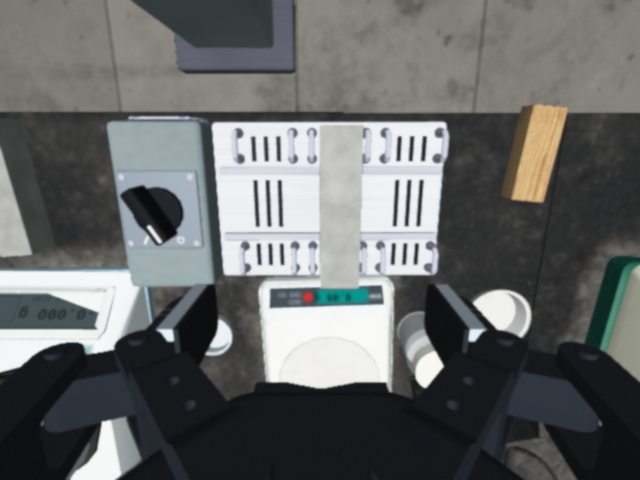

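The shelf is clear: prism 3 spans columns 320–362 and rows 125–289, the deck columns 212–447, and the handle is at about (155,210). I'll get the corners precisely.

```bash
python3 - <<'E'
from h import *
crop("w1",205,110,455,300,3,"b1");crop("w1",100,110,220,290,3,"b2")
E
```

```text
(no output)
```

View pics/b1.png

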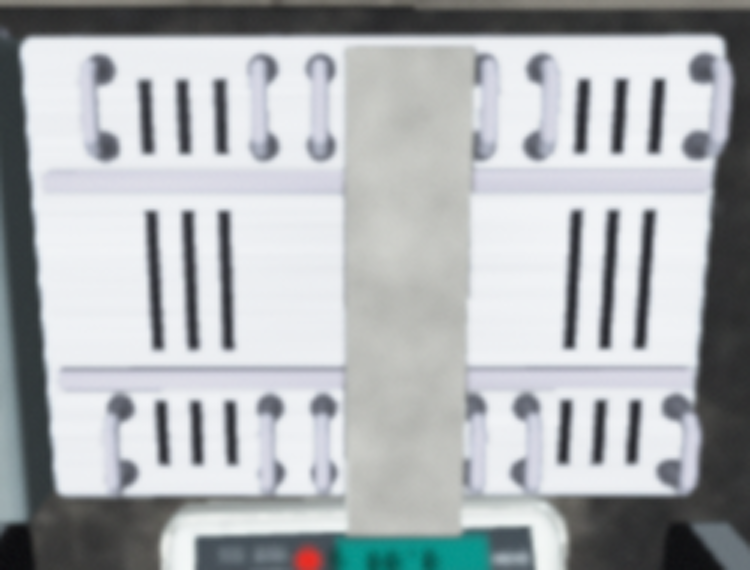

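View pics/b2.png

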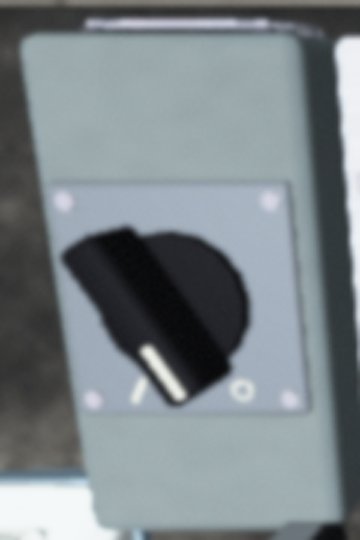

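```bash
python3 - <<'E'
from h import *
c=load("w1")
q=lambda P:np.array(P)/3+[205,110]
np.set_printoptions(precision=4,suppress=True)
P=onz(c,q([(346,46),(476,46),(463,535),(348,535)]),.116);print("prism3",P,P.mean(0))
D=onz(c,q([(22,38),(724,38),(694,493),(57,495)]),.07);print("deck",D,D.mean(0))
f=lambda L,z:onz(c,q(L),z)
print("Lslots",f([(620,115),(610,280),(599,432)],.07))
print("Rslots",f([(183,116),(190,280),(197,432)],.07))
print("Lguides z.09",f([(549,105),(720,105),(532,443),(690,443)],.091))
print("Rguides",f([(92,105),(258,105),(113,443),(266,443)],.091))
print("rails L",f([(470,181),(708,181),(470,379),(692,379)],.076));print("rails R",f([(43,182),(345,182),(60,379),(345,379)],.076))
r=lambda L,z:onz(c,np.array(L)/3+[100,110],z)
B=r([(22,36),(295,36),(345,525),(98,525)],.104);print("box",B)
H=r([(65,255),(132,228),(230,370),(180,405)],.142);print("handle top",H,H.mean(0))
print("plate",r([(50,183),(288,183),(308,410),(76,412)],.105))
E
```

```text
prism3 [[0.3616 0.261  0.116 ]
 [0.3616 0.3    0.116 ]
 [0.5207 0.301  0.116 ]
 [0.5208 0.2618 0.116 ]] [0.4412 0.281  0.116 ]
deck [[0.3574 0.1499 0.07  ]
 [0.357  0.3903 0.07  ]
 [0.5238 0.3947 0.07  ]
 [0.525  0.15   0.07  ]] [0.4408 0.2712 0.07  ]
Lslots [[0.3827 0.3565 0.07  ]
 [0.441  0.3569 0.07  ]
 [0.4992 0.3566 0.07  ]]
Rslots [[0.3833 0.204  0.07  ]
 [0.4413 0.2043 0.07  ]
 [0.4994 0.2047 0.07  ]]
Lguides z.09 [[0.3791 0.3276 0.091 ]
 [0.379  0.3837 0.091 ]
 [0.4963 0.3276 0.091 ]
 [0.4962 0.3841 0.091 ]]
Rguides [[0.3793 0.1775 0.091 ]
 [0.3793 0.232  0.091 ]
 [0.4966 0.1777 0.091 ]
 [0.4965 0.2325 0.091 ]]
rails L [[0.4051 0.3042 0.076 ]
 [0.4049 0.3872 0.076 ]
 [0.4768 0.3065 0.076 ]
 [0.4766 0.3879 0.076 ]]
rails R [[0.4056 0.1552 0.076 ]
 [0.4055 0.2606 0.076 ]
 [0.477  0.1561 0.076 ]
 [0.4769 0.2607 0.076 ]]
box [[0.3585 0.0621 0.104 ]
 [0.3584 0.1471 0.104 ]
 [0.5226 0.1499 0.104 ]
 [0.5227 0.0629 0.104 ]]
handle top [[0.4211 0.0874 0.142 ]
 [0.4132 0.108  0.142 ]
 [0.4558 0.1318 0.142 ]
 [0.4668 0.1155 0.142 ]] [0.4392 0.1107 0.142 ]
plate [[0.4036 0.0646 0.105 ]
 [0.4035 0.1411 0.105 ]
 [0.4799 0.1409 0.105 ]
 [0.4807 0.0618 0.105 ]]
```

```bash
python3 - <<'E'
from h import *
plan([.44,-.2,.30],0)
E
```

```text
turn [0.0001, -0.0007, 0.0026] shift [0.0005, -0.4614, -0.0002] t 1.55 pos [0.4393 0.2614 0.2998] F [ 0.  -0.4  0.1] open 0.997
```

Request:
arm_command(steps=[[[0, 0, 0], [0, -0.05, 0], 1], [[0, 0, 0], [0, -0.11, 0], 1], [[0, 0, 0], [0, -0.17, 0], 1], [[0, 0, 0], [0, -0.23, 0], 1], [[0, 0, 0], [0, -0.29, 0], 1], [[0, 0, 0], [0, -0.35, 0], 1], [[0, 0, 0], [0, -0.41, 0], 1], [[0, 0, 0], [0, -0.461, 0], 1], [[0, 0, 0], [0, -0.461, 0], 1], [[0, 0, 0], [0, -0.461, 0], 1]])

```text
time: 2.8
eef_pos: [0.4408, -0.1985, 0.2996]
tcp_rot: [-0.002, 1.0, 0.0, -0.0]
contact_force: [0.6, 0.5, 0.3]
opening: 0.995
```

```bash
python3 - <<'E'
from h import *
plan([.44,-.2,.30],0)
cam("wrist","w2")
E
```

```text
turn [0.001, -0.0009, 0.0039] shift [0.0008, -0.0015, -0.0004] t 2.8 pos [ 0.4408 -0.1985  0.2996] F [0.6 0.5 0.3] open 0.995
```

View pics/w2.png

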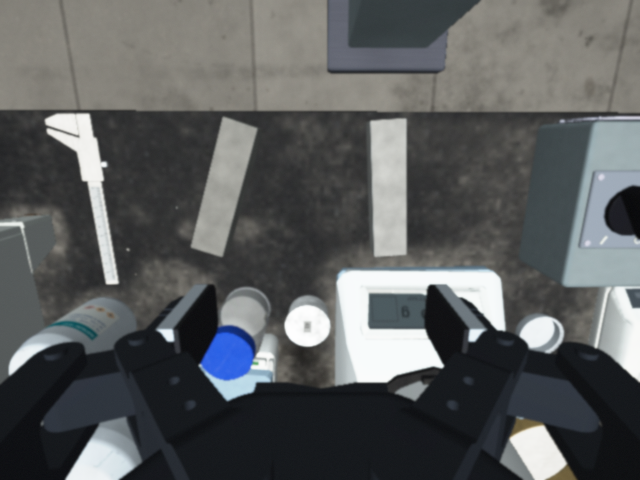

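Both bench prisms are visible: A at columns 370–407, rows 118–257, and B tilted at about (224,187). I'll segment their top faces.

```bash
python3 - <<'E'
from h import *
c=load("w2");im=c["frame"];np.set_printoptions(precision=4,suppress=True)
g=cv2.cvtColor(im,cv2.COLOR_RGB2GRAY)
for n,(x0,y0,x1,y1) in {"A":(350,113,425,264),"B":(180,113,270,264)}.items():
    sub=g[y0:y1,x0:x1]
    th,m=cv2.threshold(cv2.GaussianBlur(sub,(3,3),0),120,255,cv2.THRESH_BINARY)
    ct=max(cv2.findContours(m,0,cv2.CHAIN_APPROX_NONE)[0],key=cv2.contourArea)[:,0]+[x0,y0]
    W=onz(c,ct,.04)
    r=cv2.minAreaRect((W[:,:2]*1000).astype(np.float32))
    print(n,r,np.percentile(sub,[5,50,90]))
crop("w2",350,105,430,270,4,"c1");crop("w2",180,105,270,270,4,"c2")
E
```

```text
A ((433.0868835449219, -119.1847152709961), (161.25782775878906, 40.83924865722656), 3.824187994003296) [ 50.  87. 201.]
B ((432.41009521484375, -313.14447021484375), (39.54159927368164, 159.20726013183594), 71.65247344970703) [ 49.  61. 165.]
```

View pics/c1.png

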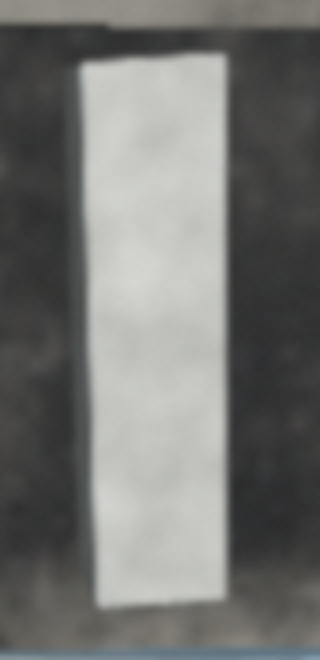

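```bash
python3 - <<'E'
from h import *
plan([.4331,-.1192,.008],3.8)
E
```

```text
turn [0.0007, -0.0006, -0.0616] shift [0.0072, 0.0788, 0.2918] t 2.85 pos [ 0.4408 -0.1981  0.2997] F [-0.2  0.3 -0.1] open 1.001
```

Request:
arm_command(force=50, steps=[[[0, 0, -0.03], [0.003, 0.035, 0.04], 1], [[0, 0, -0.0616], [0.007, 0.079, 0.08], 1], [[0, 0, -0.0616], [0.007, 0.079, 0.13], 1], [[0, 0, -0.0616], [0.007, 0.079, 0.18], 1], [[0, 0, -0.0616], [0.007, 0.079, 0.22], 1], [[0, 0, -0.0616], [0.007, 0.079, 0.25], 1], [[0, 0, -0.0616], [0.007, 0.079, 0.275], 1], [[0, 0, -0.0616], [0.007, 0.079, 0.292], 1], [[0, 0, -0.0616], [0.007, 0.079, 0.292], 1], [[0, 0, -0.0616], [0.007, 0.079, 0.292], 1]])

```text
time: 4.1
eef_pos: [0.434, -0.1184, 0.0087]
tcp_rot: [-0.034, 0.999, -0.0, 0.0]
contact_force: [0.6, -0.3, 0.1]
opening: 0.999
```

```bash
python3 - <<'E'
from h import *
plan([.4331,-.1192,.008],3.8)
cam("wrist","w3")
E
```

```text
turn [-0.0, 0.0006, 0.0017] shift [0.001, -0.0007, 0.0007] t 4.1 pos [ 0.434  -0.1184  0.0087] F [ 0.6 -0.3  0.1] open 0.999
```

View pics/w3.png

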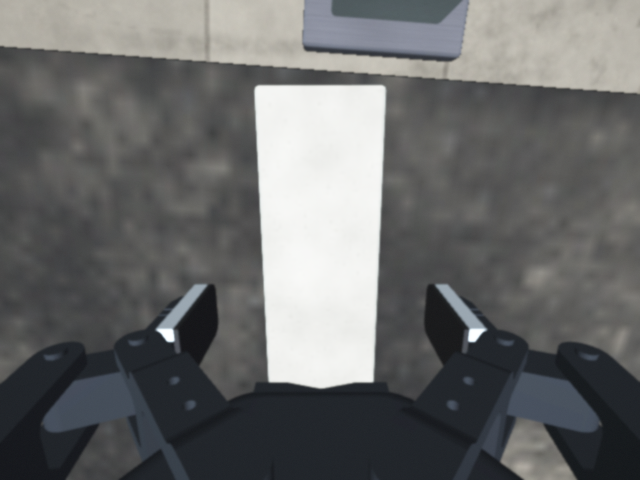

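The prism is centred between the jaws and aligned with them. Closing.

Request:
arm_command(force=50, steps=[[[0, 0, 0], [0, 0, 0], -1], [[0, 0, 0], [0, 0, 0], -1], [[0, 0, 0], [0, 0, 0], -1], [[0, 0, 0], [0, 0, 0], -1], [[0, 0, 0], [0, 0, 0], -1], [[0, 0, 0], [0, 0, 0], -1]])

```text
time: 4.9
eef_pos: [0.4345, -0.1187, 0.0095]
tcp_rot: [-0.034, 0.999, -0.0, 0.001]
contact_force: [-1.4, 3.2, 5.8]
opening: 0.459
```

```bash
python3 - <<'E'
from h import *
c=load("w3");P=onz(c,[(256,86),(386,86)],.04);print(P, P.mean(0)+np.array([.08*np.cos(.066),.08*np.sin(.066),0]))
plan([.4331,-.1192,.25],0)
plan([.4331,.10,.25],0)
E
```

```text
[[ 0.35480319 -0.14280392  0.04      ]
 [ 0.35219428 -0.10409208  0.04      ]] [ 0.43332456 -0.11817183  0.04      ]
turn [-0.0, 0.0016, 0.0672] shift [0.0011, -0.0004, -0.2405] t 4.9 pos [ 0.4345 -0.1187  0.0095] F [-1.4  3.2  5.8] open 0.459
turn [-0.0, 0.0016, 0.0672] shift [-0.0136, 0.2183, -0.2405] t 4.9 pos [ 0.4345 -0.1187  0.0095] F [-1.4  3.2  5.8] open 0.459
```

```bash
python3 - <<'E'
from h import *
for y in(-.1187,0,.18,.3565): plan([.4345 if y<-.1 else .4424,y,.22],0.1)
E
```

```text
turn [-0.0, 0.0016, 0.0655] shift [-0.0003, -0.0, -0.2105] t 4.9 pos [ 0.4345 -0.1187  0.0095] F [-1.4  3.2  5.8] open 0.459
turn [-0.0, 0.0016, 0.0655] shift [-0.0161, 0.1179, -0.2104] t 4.9 pos [ 0.4345 -0.1187  0.0095] F [-1.4  3.2  5.8] open 0.459
turn [-0.0, 0.0016, 0.0655] shift [-0.0282, 0.2975, -0.2104] t 4.9 pos [ 0.4345 -0.1187  0.0095] F [-1.4  3.2  5.8] open 0.459
turn [-0.0, 0.0016, 0.0655] shift [-0.0401, 0.4736, -0.2104] t 4.9 pos [ 0.4345 -0.1187  0.0095] F [-1.4  3.2  5.8] open 0.459
```

Request:
arm_command(steps=[[[0, 0, 0], [0, 0, -0.015], -1], [[0, 0, 0], [0, 0, -0.05], -1], [[0, 0, 0], [0, 0, -0.1], -1], [[0, 0, 0.01], [0, 0, -0.15], -1], [[0, 0, 0.03], [-0.003, 0.02, -0.19], -1], [[0, 0, 0.05], [-0.008, 0.06, -0.21], -1], [[0, 0, 0.0655], [-0.014, 0.105, -0.21], -1], [[0, 0, 0.0655], [-0.018, 0.15, -0.21], -1], [[0, 0, 0.0655], [-0.022, 0.2, -0.21], -1], [[0, 0, 0.0655], [-0.026, 0.25, -0.21], -1], [[0, 0, 0.0655], [-0.03, 0.3, -0.21], -1], [[0, 0, 0.0655], [-0.033, 0.35, -0.21], -1]])

```text
time: 6.4
eef_pos: [0.4424, 0.2339, 0.2187]
tcp_rot: [-0.001, 1.0, -0.001, 0.0]
contact_force: [0.9, -0.1, -4.6]
opening: 0.456
```

```bash
python3 - <<'E'
from h import *
plan([.4424,.3565,.2],0.1)
E
```

```text
turn [-0.001, 0.0, 0.0001] shift [-0.0002, 0.1226, 0.0186] t 6.4 pos [0.4424 0.2339 0.2187] F [ 0.9 -0.1 -4.6] open 0.456
```

Request:
arm_command(steps=[[[0, 0, 0], [0, 0.04, 0], -1], [[0, 0, 0], [0, 0.08, 0], -1], [[0, 0, 0], [0, 0.11, 0.005], -1], [[0, 0, 0], [0, 0.1226, 0.02], -1], [[0, 0, 0], [0, 0.1226, 0.04], -1], [[0, 0, 0], [0, 0.1226, 0.06], -1], [[0, 0, 0], [0, 0.1226, 0.06], -1], [[0, 0, 0], [0, 0.1226, 0.06], -1]])

```text
time: 7.4
eef_pos: [0.4426, 0.3559, 0.1588]
tcp_rot: [-0.0, 1.0, -0.0, 0.0]
contact_force: [-0.3, -0.2, -5.1]
opening: 0.461
```

```bash
python3 - <<'E'
from h import *
plan([.4424,.3565,.0855],0.1)
cam("wrist","w4");cam("side","sd4");crop("sd4",300,200,460,400,3,"d4")
E
```

```text
turn [-0.0009, 0.0003, -0.0009] shift [0.0003, 0.0007, 0.0733] t 7.4 pos [0.4426 0.3559 0.1588] F [-0.3 -0.2 -5.1] open 0.461
```

View pics/w4.png

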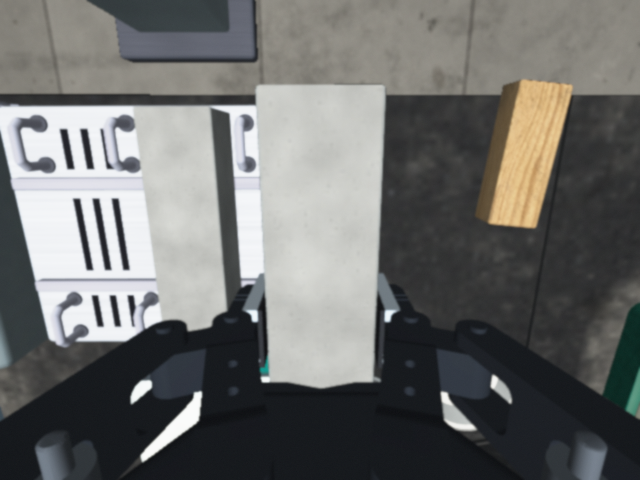

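View pics/d4.png

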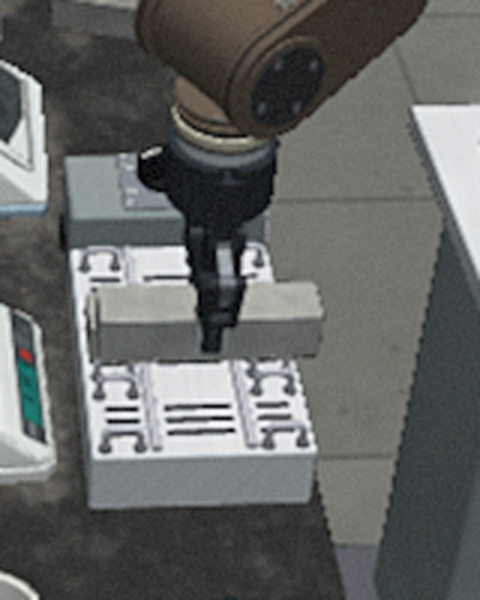

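```bash
python3 - <<'E'
from h import *
np.set_printoptions(precision=4,suppress=True)
c=load("w4")
print("held",onz(c,[(257,86),(385,86),(379,380),(266,380)],.1588+.0305))
print("p3",onz(c,[(134,107),(211,107)],.116))
print("guides",onz(c,[(244,140)],.091),"slots",onz(c,[(75,150),(97,235),(116,310)],.07))
crop("w4",100,70,400,390,2,"d5")
E
```

```text
held [[0.3618 0.3371 0.1893]
 [0.3618 0.3756 0.1893]
 [0.4652 0.3783 0.1893]
 [0.4653 0.3355 0.1893]]
p3 [[0.3615 0.2617 0.116 ]
 [0.3615 0.3006 0.116 ]]
guides [[0.3777 0.311  0.091 ]] slots [[0.384  0.196  0.07  ]
 [0.4415 0.2007 0.07  ]
 [0.4988 0.2051 0.07  ]]
```

View pics/d5.png

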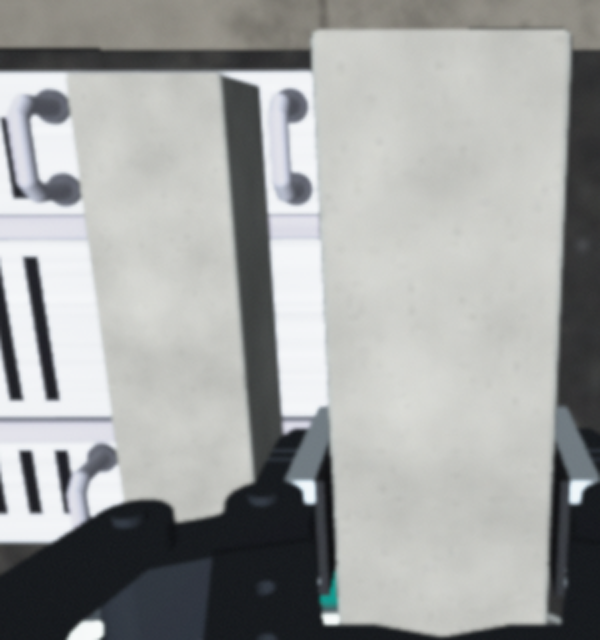

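Request:
arm_command(steps=[[[-0.001, 0, 0], [0, 0.0005, 0.02], -1], [[-0.001, 0, 0], [0, 0.0005, 0.04], -1], [[-0.001, 0, 0], [0, 0.0005, 0.055], -1], [[-0.001, 0, 0], [0, 0.0005, 0.062], -1], [[-0.001, 0, 0], [0, 0.0005, 0.066], -1], [[-0.001, 0, 0], [0, 0.0005, 0.068], -1], [[-0.001, 0, 0], [0, 0.0005, 0.0695], -1], [[-0.001, 0, 0], [0, 0.0005, 0.0705], -1], [[-0.001, 0, 0], [0, 0.0005, 0.0705], -1]])

```text
time: 8.62
eef_pos: [0.4432, 0.357, 0.0894]
tcp_rot: [-0.001, 1.0, 0.001, 0.001]
contact_force: [0.7, -0.2, -5.1]
opening: 0.457
```

```bash
python3 - <<'E'
from h import *
plan([.4424,.3565,.0855],0.1)
cam("wrist","w5");cam("side","sd5");crop("sd5",300,200,460,400,3,"d6")
E
```

```text
turn [0.0011, 0.0022, -0.0005] shift [0.0008, -0.0005, 0.0039] t 8.62 pos [0.4432 0.357  0.0894] F [ 0.7 -0.2 -5.1] open 0.457
```

View pics/w5.png

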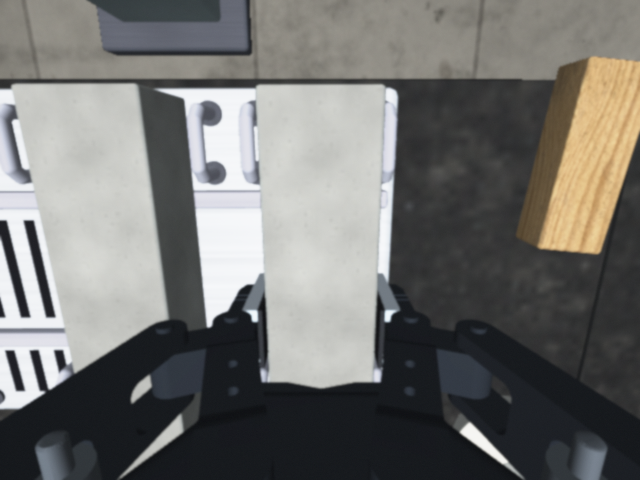

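View pics/d6.png

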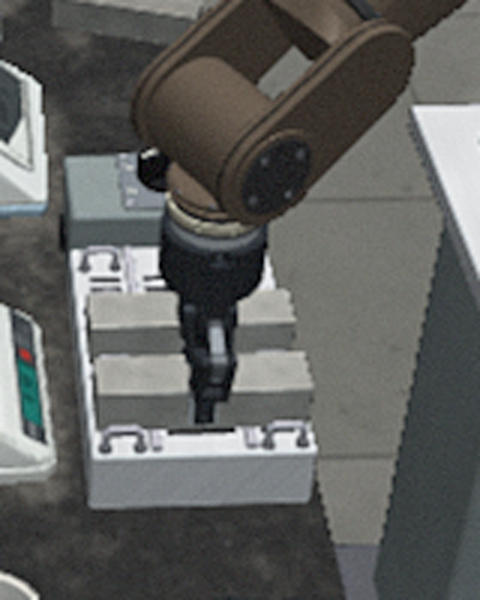

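Near-end rows agree (84 and 85), and the prism sits between its guides. Lowering slowly and watching the force.

Request:
arm_command(steps=[[[0, 0.001, 0], [0.0005, -0.0004, 0.001], -1], [[0, 0.001, 0], [0.0005, -0.0004, 0.002], -1], [[0, 0.001, 0], [0.0005, -0.0004, 0.003], -1], [[0, 0.001, 0], [0.0005, -0.0004, 0.003], -1]])

```text
time: 9.22
eef_pos: [0.4427, 0.3566, 0.0863]
tcp_rot: [-0.001, 1.0, 0.001, 0.0]
contact_force: [-0.2, 0.1, -5.2]
opening: 0.461
```

```bash
python3 - <<'E'
from h import *
plan([.4424,.3565,.0855],0.1)
E
```

```text
turn [0.001, 0.001, -0.0005] shift [0.0003, -0.0001, 0.0008] t 9.22 pos [0.4427 0.3566 0.0863] F [-0.2  0.1 -5.2] open 0.461
```

Request:
arm_command(steps=[[[0.001, 0.001, 0], [0.0003, 0, 0.0006], -1], [[0.001, 0.001, 0], [0.0003, 0, 0.0012], -1], [[0.001, 0.001, 0], [0.0003, 0, 0.0018], -1], [[0.001, 0.001, 0], [0.0003, 0, 0.0018], -1]])

```text
time: 9.72
eef_pos: [0.4424, 0.3566, 0.0856]
tcp_rot: [-0.001, 1.0, -0.0, -0.0]
contact_force: [-4.9, -2.6, 4.7]
opening: 0.458
```

The prism is on the rails. Opening partway.

Request:
arm_command(steps=[[[0, 0, 0], [0, 0, 0.0], 0.1], [[0, 0, 0], [0, 0, 0.0], 0.25], [[0, 0, 0], [0, 0, 0.0], 0.36], [[0, 0, 0], [0, 0, 0.0], 0.36]])

```text
time: 10.22
eef_pos: [0.4426, 0.3567, 0.0856]
tcp_rot: [-0.001, 1.0, 0.0, 0.0]
contact_force: [0.3, -0.2, 0.7]
opening: 0.674
```

```bash
python3 - <<'E'
from h import *
plan([.4424,.3565,.22],0.1)
cam("wrist","w6")
E
```

```text
turn [0.0, 0.0002, -0.0005] shift [0.0002, -0.0002, -0.1344] t 10.22 pos [0.4426 0.3567 0.0856] F [ 0.3 -0.2  0.7] open 0.674
```

View pics/w6.png

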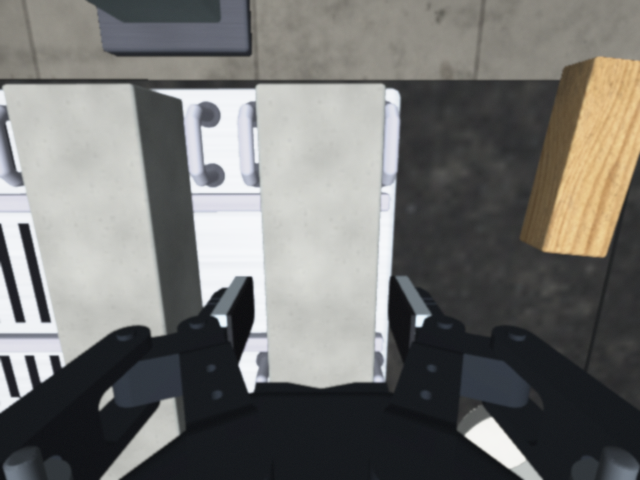

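The ends are level (row 84 on both) and the jaws are clear of the prism. Rising, then travelling towards prism B.

Request:
arm_command(steps=[[[0, 0, 0], [0, 0, -0.03], 0.36], [[0, 0, 0], [0, 0, -0.07], 0.36], [[0, 0, 0], [0, 0, -0.12], 0.36], [[0, 0, 0], [0, -0.02, -0.17], 1], [[0, 0, 0], [0, -0.06, -0.21], 1], [[0, 0, 0], [0, -0.09, -0.214], 1], [[0, 0, 0], [0, -0.095, -0.214], 1], [[0, 0, 0], [0, -0.095, -0.214], 1], [[0, 0, 0], [0, -0.095, -0.214], 1]])

```text
time: 11.4
eef_pos: [0.4423, 0.2623, 0.2985]
tcp_rot: [-0.001, 1.0, -0.0, -0.001]
contact_force: [-0.4, 0.5, 0.2]
opening: 1.0
```

```bash
python3 - <<'E'
from h import *
cam("wrist","w7")
plan([.4324,-.3131,.25],-18.35)
E
```

```text
turn [-0.0007, -0.0015, 0.3226] shift [0.0112, -0.5754, 0.0489] t 11.45 pos [0.4423 0.2624 0.2986] F [-0.4  0.7  0.7] open 1.001
```

View pics/w7.png

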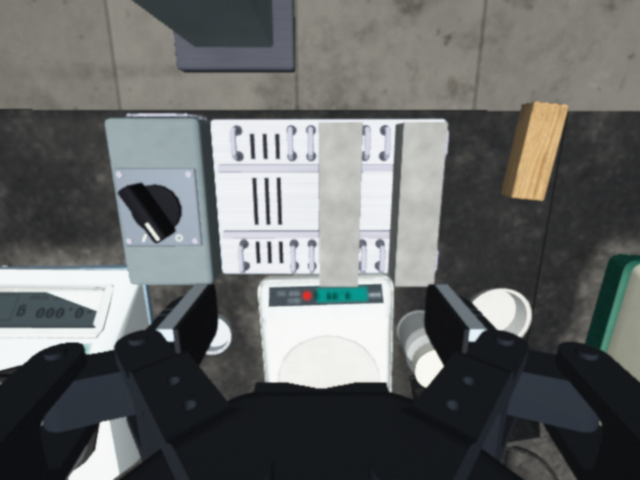

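The left bay is seated, with both prisms spanning rows 123–287. Next is prism B.

Request:
arm_command(steps=[[[0, 0, 0], [0, -0.05, 0], 1], [[0, 0, 0], [0, -0.11, 0], 1], [[0, 0, 0.05], [0.002, -0.17, 0], 1], [[0, 0, 0.1], [0.004, -0.23, 0], 1], [[0, 0, 0.15], [0.006, -0.29, 0], 1], [[0, 0, 0.2], [0.008, -0.35, 0.01], 1], [[0, 0, 0.25], [0.01, -0.41, 0.02], 1], [[0, 0, 0.3], [0.011, -0.47, 0.03], 1], [[0, 0, 0.3226], [0.011, -0.53, 0.04], 1], [[0, 0, 0.3226], [0.011, -0.575, 0.049], 1], [[0, 0, 0.3226], [0.011, -0.575, 0.049], 1], [[0, 0, 0.3226], [0.011, -0.575, 0.049], 1]])

```text
time: 12.95
eef_pos: [0.4328, -0.3119, 0.2493]
tcp_rot: [0.159, 0.987, 0.0, -0.001]
contact_force: [0.0, 0.1, 0.0]
opening: 1.001
```

```bash
python3 - <<'E'
from h import *
c=cam("wrist","w8");g=cv2.cvtColor(c["frame"],cv2.COLOR_RGB2GRAY)
m=cv2.inRange(cv2.GaussianBlur(g,(3,3),0),120,255);m[285:]=0;m[:100]=0;m[:,:230]=0;m[:,410:]=0
for ct in cv2.findContours(m,0,cv2.CHAIN_APPROX_NONE)[0]:
    if cv2.contourArea(ct)>1500: print(cv2.boundingRect(ct),cv2.minAreaRect((onz(c,ct[:,0],.04)[:,:2]*1000).astype(np.float32)))
plan([.4324,-.3131,.009],-18.35)
E
```

```text
(299, 126, 41, 152) ((432.5625, -313.2374267578125), (39.718753814697266, 157.5726776123047), 71.72021484375)
(230, 100, 118, 41) ((326.6528625488281, -315.4498291015625), (120.15809631347656, 35.078609466552734), 89.14116668701172)
turn [-0.0004, -0.0017, 0.0014] shift [-0.0003, -0.0016, 0.2408] t 13.0 pos [ 0.433  -0.3116  0.2498] F [-0.3 -0.2  0.7] open 0.997
```

View pics/w8.png

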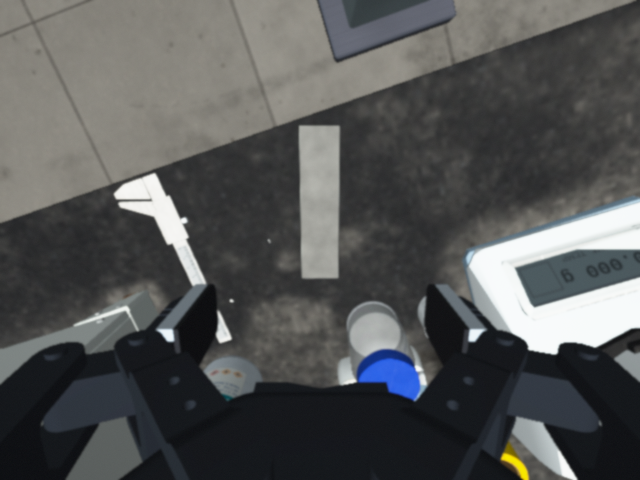

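Request:
arm_command(force=50, steps=[[[0, -0.001, 0.001], [0, -0.0016, 0.05], 1], [[0, -0.001, 0.001], [0, -0.0016, 0.1], 1], [[0, -0.001, 0.001], [0, -0.0016, 0.145], 1], [[0, -0.001, 0.001], [0, -0.0016, 0.185], 1], [[0, -0.001, 0.001], [0, -0.0016, 0.215], 1], [[0, -0.001, 0.001], [0, -0.0016, 0.234], 1], [[0, -0.001, 0.001], [0, -0.0016, 0.241], 1], [[0, -0.001, 0.001], [0, -0.0016, 0.241], 1], [[0, -0.001, 0.001], [0, -0.0016, 0.241], 1]])

```text
time: 14.12
eef_pos: [0.4329, -0.3138, 0.0101]
tcp_rot: [0.159, 0.987, -0.001, 0.001]
contact_force: [0.5, 0.0, -0.5]
opening: 0.999
```

```bash
python3 - <<'E'
from h import *
plan([.4325,-.3132,.009],-18.3)
cam("wrist","w9")
E
```

```text
turn [-0.0016, 0.0016, -0.0004] shift [0.0006, 0.0004, 0.0011] t 14.12 pos [ 0.4329 -0.3138  0.0101] F [ 0.5  0.  -0.5] open 0.999
```

View pics/w9.png

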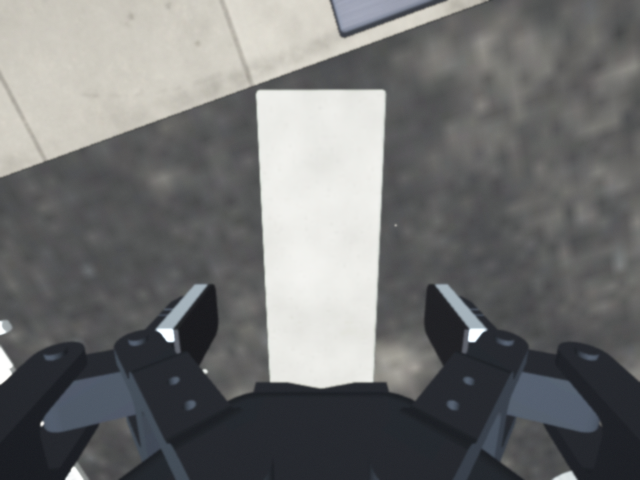

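Prism B is also centred and aligned. Closing while lowering 1 mm.

Request:
arm_command(force=50, steps=[[[0, 0.001, 0], [0.0005, 0.0003, 0.001], -1], [[0, 0.001, 0], [0.0005, 0.0003, 0.001], -1], [[0, 0.001, 0], [0.0005, 0.0003, 0.001], -1], [[0, 0.001, 0], [0.0005, 0.0003, 0.001], -1], [[0, 0.001, 0], [0.0005, 0.0003, 0.001], -1], [[0, 0.001, 0], [0.0005, 0.0003, 0.001], -1]])

```text
time: 14.92
eef_pos: [0.4327, -0.3137, 0.0096]
tcp_rot: [0.159, 0.987, -0.001, 0.0]
contact_force: [-1.1, 0.5, 3.9]
opening: 0.46
```

```bash
python3 - <<'E'
from h import *
c=load("w9");P=onz(c,[(257,90),(385,90)],.04);m=P.mean(0);a=-np.radians(18.3)
s=get_state();print(m+.08*np.array([np.cos(a),np.sin(a),0]),s["eef_pos"],s["opening"])
for p in([.4325,-.3132],[.4325,-.15],[.44,.1],[.4415,.2047]): plan(p+[.23],.1)
E
```

```text
[ 0.43318296 -0.31328543  0.04      ] [ 0.43269352 -0.31367082  0.00956172] 0.45967874470288245
turn [-0.0021, 0.0008, -0.3216] shift [0.0001, -0.0, -0.2204] t 14.93 pos [ 0.4327 -0.3137  0.0096] F [-1.1  0.5  3.9] open 0.46
turn [-0.0021, 0.0008, -0.3216] shift [0.0514, 0.1549, -0.2208] t 14.93 pos [ 0.4327 -0.3137  0.0096] F [-1.1  0.5  3.9] open 0.46
turn [-0.0021, 0.0008, -0.3216] shift [0.1229, 0.3946, -0.2213] t 14.93 pos [ 0.4327 -0.3137  0.0096] F [-1.1  0.5  3.9] open 0.46
turn [-0.0021, 0.0008, -0.3216] shift [0.1544, 0.4944, -0.2216] t 14.93 pos [ 0.4327 -0.3137  0.0096] F [-1.1  0.5  3.9] open 0.46
```

Request:
arm_command(steps=[[[0, 0, 0], [0, 0, -0.015], -1], [[0, 0, 0], [0, 0, -0.05], -1], [[0, 0, 0], [0, 0, -0.1], -1], [[0, 0, -0.03], [0, 0, -0.15], -1], [[0, 0, -0.07], [0, 0, -0.19], -1], [[0, 0, -0.12], [0.008, 0.025, -0.215], -1], [[0, 0, -0.18], [0.023, 0.07, -0.22], -1], [[0, 0, -0.24], [0.038, 0.115, -0.22], -1], [[0, 0, -0.3], [0.053, 0.16, -0.22], -1], [[-0.002, 0, -0.3216], [0.067, 0.205, -0.22], -1], [[-0.002, 0, -0.3216], [0.081, 0.25, -0.22], -1], [[-0.002, 0, -0.3216], [0.095, 0.295, -0.22], -1]])

```text
time: 16.42
eef_pos: [0.4335, -0.0013, 0.2273]
tcp_rot: [-0.001, 1.0, 0.0, -0.001]
contact_force: [0.7, 0.6, -6.2]
opening: 0.459
```

```bash
python3 - <<'E'
from h import *
plan([.4407,.2045,.22],.1)
E
```

```text
turn [0.0007, -0.0021, -0.0002] shift [-0.0075, 0.2058, 0.0074] t 16.43 pos [ 0.4335 -0.0013  0.2273] F [ 0.7  0.6 -6.2] open 0.459
```

Request:
arm_command(steps=[[[0, 0, 0], [-0.002, 0.045, 0], -1], [[0, 0, 0], [-0.004, 0.09, 0], -1], [[0, 0, 0], [-0.006, 0.135, 0], -1], [[0, 0, 0], [-0.0075, 0.175, 0], -1], [[0.001, -0.002, 0], [-0.0075, 0.2, 0.01], -1], [[0.001, -0.002, 0], [-0.0075, 0.206, 0.03], -1], [[0.001, -0.002, 0], [-0.0075, 0.206, 0.055], -1], [[0.001, -0.002, 0], [-0.0075, 0.206, 0.067], -1], [[0.001, -0.002, 0], [-0.0075, 0.206, 0.067], -1], [[0.001, -0.002, 0], [-0.0075, 0.206, 0.067], -1]])

```text
time: 17.68
eef_pos: [0.4411, 0.2047, 0.1613]
tcp_rot: [-0.001, 1.0, 0.0, 0.001]
contact_force: [0.1, 0.8, -5.7]
opening: 0.463
```

```bash
python3 - <<'E'
from h import *
plan([.4407,.2045,.0855],.1)
c=cam("wrist","w10");crop("w10",150,60,550,390,2,"e1")
E
```

```text
turn [0.0001, 0.0013, -0.0006] shift [0.0005, -0.0002, 0.0758] t 17.68 pos [0.4411 0.2047 0.1613] F [ 0.1  0.8 -5.7] open 0.463
```

View pics/e1.png

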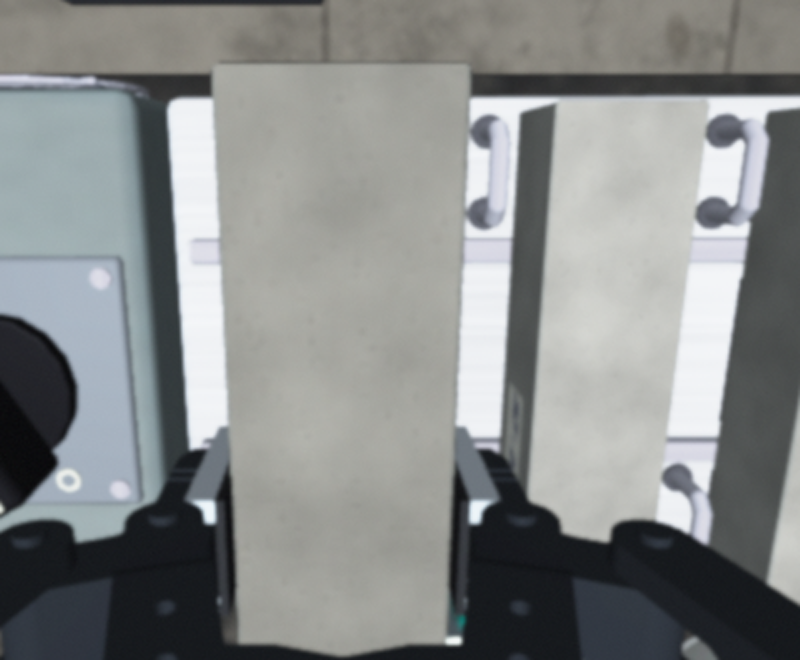

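```bash
python3 - <<'E'
from h import *
np.set_printoptions(precision=4,suppress=True)
c=load("w10");q=lambda L:np.array(L)/2+[150,60]
print("held",onz(c,q([(213,66),(470,66),(448,640),(237,640)]),.1913))
print("p3 near",onz(c,q([(556,101),(707,101)]),.116),"guide",onz(c,q([(497,170)]),.091))
E
```

```text
held [[0.3622 0.1855 0.1913]
 [0.3621 0.2245 0.1913]
 [0.4641 0.2253 0.1913]
 [0.4641 0.1852 0.1913]]
p3 near [[0.3615 0.26   0.116 ]
 [0.3615 0.2987 0.116 ]] guide [[0.379  0.2513 0.091 ]]
```

Request:
arm_command(steps=[[[0, 0.001, 0], [0.0006, -0.0005, 0.02], -1], [[0, 0.001, 0], [0.0006, -0.0005, 0.04], -1], [[0, 0.001, 0], [0.0006, -0.0005, 0.056], -1], [[0, 0.001, 0], [0.0006, -0.0005, 0.064], -1], [[0, 0.001, 0], [0.0006, -0.0005, 0.069], -1], [[0, 0.001, 0], [0.0006, -0.0005, 0.071], -1], [[0, 0.001, 0], [0.0006, -0.0005, 0.072], -1], [[0, 0.001, 0], [0.0006, -0.0005, 0.072], -1]])

```text
time: 18.73
eef_pos: [0.4411, 0.2044, 0.09]
tcp_rot: [-0.001, 1.0, 0.0, 0.001]
contact_force: [-0.3, -0.1, -6.3]
opening: 0.456
```

```bash
python3 - <<'E'
from h import *
plan([.4406,.204,.0855],.1)
c=cam("wrist","w11");crop("w11",150,60,550,390,2,"e2")
E
```

```text
turn [0.0004, 0.0017, -0.0006] shift [0.0005, -0.0004, 0.0045] t 18.73 pos [0.4411 0.2044 0.09  ] F [-0.3 -0.1 -6.3] open 0.456
```

View pics/e2.png

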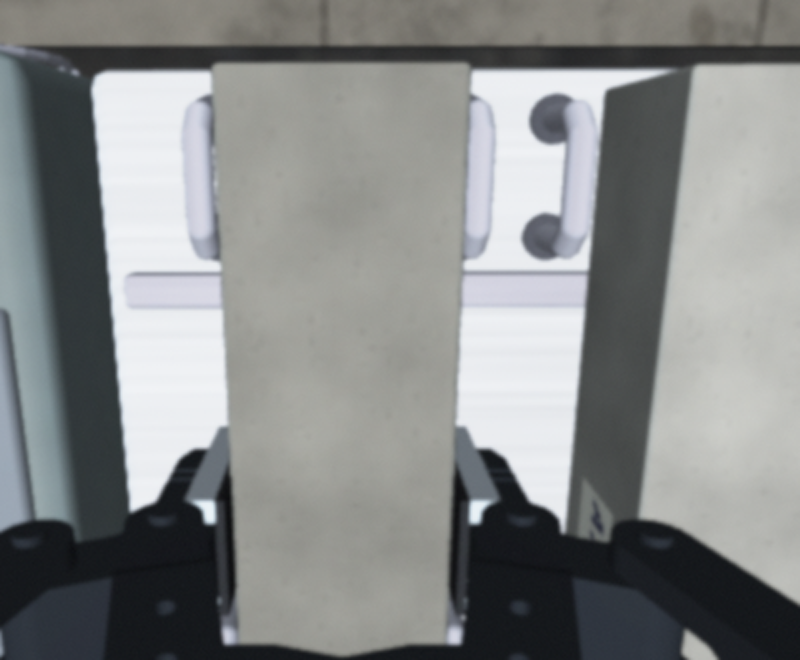

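Between the guides, and the near ends match (rows 64 and 66, with this one still 4 mm up). Lowering.

Request:
arm_command(steps=[[[0, 0.001, 0], [0.0005, 0, 0.001], -1], [[0, 0.001, 0], [0.0005, 0, 0.002], -1], [[0, 0.001, 0], [0.0005, 0, 0.003], -1], [[0, 0.001, 0], [0.0005, 0, 0.0035], -1]])

```text
time: 19.27
eef_pos: [0.4405, 0.2043, 0.0864]
tcp_rot: [-0.001, 1.0, 0.0, 0.0]
contact_force: [-0.3, 0.4, -6.4]
opening: 0.459
```

Request:
arm_command(steps=[[[0, 0, 0], [0, 0, 0.0006], -1], [[0, 0, 0], [0, 0, 0.0012], -1], [[0, 0, 0], [0, 0, 0.0016], -1], [[0, 0, 0], [0, 0, 0.0016], -1]])

```text
time: 19.77
eef_pos: [0.4405, 0.2043, 0.0855]
tcp_rot: [-0.001, 1.0, 0.0, -0.0]
contact_force: [-3.9, -0.0, 2.4]
opening: 0.463
```

Contact with the rails. Releasing.

Request:
arm_command(steps=[[[0, 0, 0], [0, 0, 0], 0.1], [[0, 0, 0], [0, 0, 0], 0.25], [[0, 0, 0], [0, 0, 0], 0.36], [[0, 0, 0], [0, 0, 0], 0.36]])

```text
time: 20.27
eef_pos: [0.4408, 0.2044, 0.0856]
tcp_rot: [-0.001, 1.0, 0.0, 0.0]
contact_force: [-0.5, 0.1, 0.2]
opening: 0.677
```

Request:
arm_command(steps=[[[0, 0, 0], [0, 0, -0.03], 0.36], [[0, 0, 0], [0, 0, -0.07], 0.36], [[0, 0, 0], [0, 0, -0.12], 0.36], [[0, 0, 0], [0, 0, -0.17], 0.36], [[0, 0, 0], [0, 0, -0.214], 0], [[0, 0, 0], [0, 0, -0.214], 0], [[0, 0, 0], [0, 0, -0.214], 0]])

```text
time: 21.15
eef_pos: [0.4403, 0.2042, 0.2988]
tcp_rot: [-0.001, 1.0, 0.0, -0.0]
contact_force: [0.2, -0.0, -0.8]
opening: 0.498
```

```bash
python3 - <<'E'
from h import *
plan([.441,.1035,.22],0)
cam("wrist","w12");crop("w12",140,90,540,310,2,"f1")
E
```

```text
turn [0.0, -0.0003, 0.0012] shift [-0.0006, -0.1007, 0.0788] t 21.15 pos [0.4403 0.2042 0.2988] F [ 0.2 -0.  -0.8] open 0.498
```

View pics/f1.png

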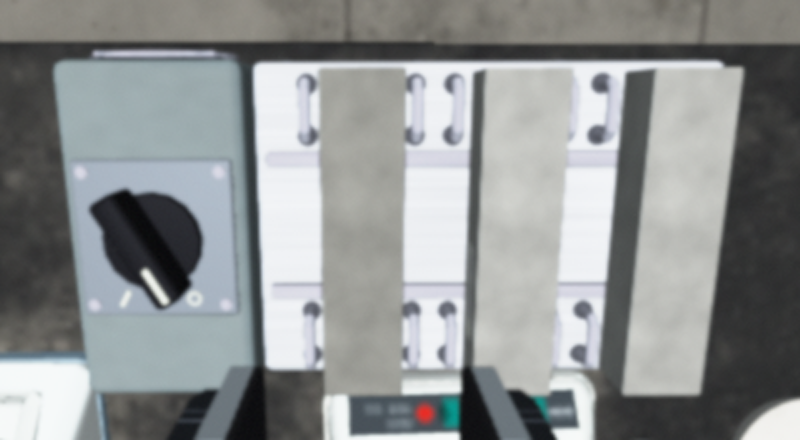

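All three prisms line up in this view (near ends at row 69, far ends at row 394). Now to locate the handle axis.

```bash
python3 - <<'E'
from h import *
np.set_printoptions(precision=4,suppress=True)
c=load("w12");q=lambda L:np.array(L)/2+[140,90]
P=onz(c,q([(73,160),(231,160),(239,313),(84,313)]),.105);print(P.mean(0))
P=onz(c,q([(80,172),(218,172),(226,305),(93,305)]),.105);print("screws",P.mean(0))
P=onz(c,q([(320,69),(405,69),(402,394),(325,394)]),.116);print("R",P[:,:2].ravel(),P.mean(0))
P=onz(c,q([(486,69),(573,69),(551,394),(472,394)]),.116);print("M",P[:,:2].ravel(),P.mean(0))
P=onz(c,q([(654,69),(744,69),(702,394),(623,394)]),.116);print("L",P[:,:2].ravel(),P.mean(0))
# collar: right arc extreme + circle at .116
P=onz(c,q([(203,240),(150,193)]),.116);print("collar right/top",P)
print(get_state()["qpos"])
plan([.441,.1035,.22],30)
E
```

```text
[0.4418 0.1031 0.105 ]
screws [0.4425 0.1018 0.105 ]
R [0.3619 0.1857 0.3619 0.2239 0.5198 0.225  0.5198 0.1859] [0.4409 0.2051 0.116 ]
M [0.3619 0.2603 0.3619 0.2994 0.5197 0.3007 0.5198 0.2606] [0.4408 0.2802 0.116 ]
L [0.3619 0.3357 0.3618 0.3762 0.5197 0.3775 0.5197 0.3373] [0.4408 0.3567 0.116 ]
collar right/top [[0.4402 0.1285 0.116 ]
 [0.4177 0.1049 0.116 ]]
[ 0.2248 -0.1895  1.9499  0.0001  1.3833 -1.3472]
turn [0.0002, -0.0021, -0.5223] shift [-0.0011, -0.1006, 0.078] t 21.2 pos [0.44   0.2042 0.2979] F [ 0.3 -0.8  0.2] open 0.502
```

Request:
arm_command(steps=[[[0, 0, -0.15], [0, -0.03, 0.02], -0.18], [[0, 0, -0.3], [-0.001, -0.065, 0.05], -0.18], [[0, 0, -0.45], [-0.0015, -0.1, 0.078], -0.18], [[0, 0, -0.522], [-0.0015, -0.1005, 0.1], -0.18], [[0, 0, -0.522], [-0.0015, -0.1005, 0.12], -0.18], [[0, 0, -0.522], [-0.0015, -0.1005, 0.12], -0.18], [[0, 0, -0.522], [-0.0015, -0.1005, 0.12], -0.18]])

```text
time: 22.08
eef_pos: [0.4412, 0.1037, 0.1778]
tcp_rot: [-0.259, 0.966, 0.0, -0.001]
contact_force: [-0.4, -0.3, -1.1]
opening: 0.414
```

```bash
python3 - <<'E'
from h import *
plan([.4415,.1037,.119],30)
c=cam("wrist","w13");crop("w13",170,150,470,390,2,"g1");print(get_state()["qpos"])
s=get_state();M=R.from_quat(s["tcp_rot"])
# where pads close at z .142
print(proj(c,[[.4415,.1037,.142]]))
E
```

```text
turn [0.0011, -0.0026, -0.0002] shift [-0.0004, -0.0002, 0.0588] t 22.07 pos [0.4412 0.1037 0.1778] F [-0.4 -0.3 -1.1] open 0.414
[ 6.60427935e-03 -1.65550642e-01  2.15108267e+00 -3.78656800e-04
  1.15753060e+00 -2.08753513e+00]
[[320.21517405 263.51624772]]
```

View pics/w13.png

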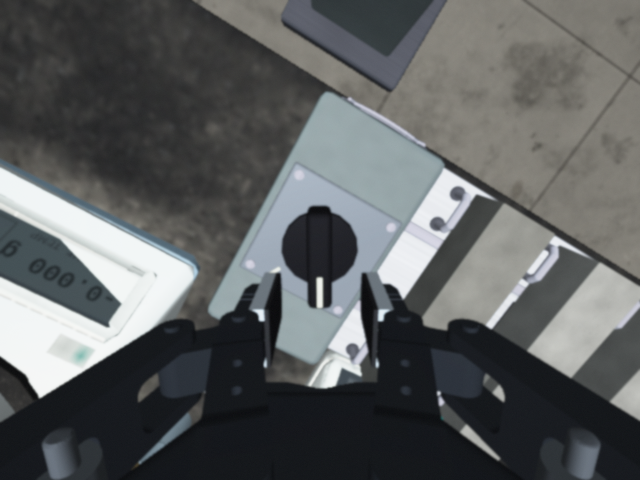

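```bash
python3 - <<'E'
from h import *
np.set_printoptions(precision=4,suppress=True)
c=load("w13")
P=onz(c,[(318,206),(318,307)],.142);print(P,P.mean(0))
P=onz(c,[(282,247),(357,247),(320,211)],.116);print(P)
P=onz(c,[(299,174),(390,227),(338,310),(251,267)],.105);print(P.mean(0))
E
```

```text
[[0.4144 0.0868 0.142 ]
 [0.4647 0.1156 0.142 ]] [0.4396 0.1012 0.142 ]
[[0.4521 0.0825 0.116 ]
 [0.429  0.1227 0.116 ]
 [0.4208 0.0916 0.116 ]]
[0.4432 0.1041 0.105 ]
```

Request:
arm_command(force=40, steps=[[[0.001, -0.002, 0], [0.0005, -0.0003, 0.02], -0.18], [[0.001, -0.002, 0], [0.0005, -0.0003, 0.038], -0.18], [[0.001, -0.002, 0], [0.0005, -0.0003, 0.05], -0.18], [[0.001, -0.002, 0], [0.0005, -0.0003, 0.057], -0.18], [[0.001, -0.002, 0], [0.0005, -0.0003, 0.058], -0.18], [[0.001, -0.002, 0], [0.0005, -0.0003, 0.058], -0.18]])

```text
time: 22.88
eef_pos: [0.4417, 0.1032, 0.121]
tcp_rot: [-0.259, 0.966, -0.0, 0.001]
contact_force: [-0.3, 0.4, 0.1]
opening: 0.413
```

Request:
arm_command(force=40, steps=[[[0, 0, 0], [0, 0, 0], -1], [[0, 0, 0], [0, 0, 0], -1], [[0, 0, 0], [0, 0, 0], -1], [[0, 0, 0], [0, 0, 0], -1], [[0, 0, 0], [0, 0, 0], -1]])

```text
time: 23.5
eef_pos: [0.4423, 0.1031, 0.1217]
tcp_rot: [-0.259, 0.966, -0.001, 0.001]
contact_force: [0.0, -1.2, 5.0]
opening: 0.151
```

```bash
python3 - <<'E'
from h import *
plan([.441,.103,.12],-30);print(get_state()["wrist_torque"])
cam("wrist","w14")
E
```

```text
turn [-0.0005, 0.0032, 1.0473] shift [0.0012, 0.0005, 0.0017] t 23.5 pos [0.4423 0.1031 0.1217] F [ 0.  -1.2  5. ] open 0.151
[-0.04934593  0.21067446  0.09615432]
```

View pics/w14.png

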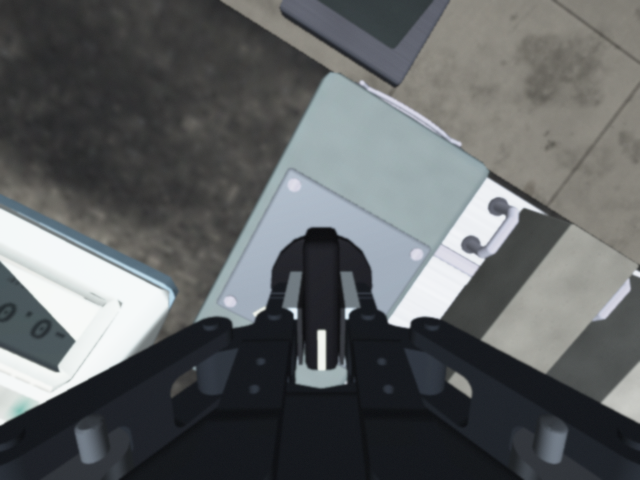

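The bar is gripped. Turning clockwise.

Request:
arm_command(force=60, steps=[[[0, 0, 0.1], [0, 0, 0], -1], [[0, 0, 0.22], [0, 0, 0], -1], [[0, 0, 0.34], [0, 0, 0], -1], [[0, 0, 0.46], [0, 0, 0], -1], [[0, 0, 0.58], [0, 0, 0], -1], [[0, 0, 0.7], [0, 0, 0], -1], [[0, 0, 0.82], [0, 0, 0], -1], [[0, 0, 0.94], [0, 0, 0], -1], [[0, 0, 1.04], [0, 0, 0], -1], [[0, 0, 1.045], [0, 0, 0], -1], [[0, 0, 1.045], [0, 0, 0], -1]])

```text
time: 24.92
eef_pos: [0.4422, 0.1025, 0.1218]
tcp_rot: [0.257, 0.966, -0.001, 0.001]
contact_force: [-1.0, -4.1, 4.5]
opening: 0.151
```

```bash
python3 - <<'E'
from h import *
plan([.441,.103,.12],-30);print(get_state()["wrist_torque"])
cam("wrist","w15")
E
```

```text
turn [-0.0008, 0.0032, 0.0038] shift [0.0013, -0.0001, 0.0018] t 24.93 pos [0.4422 0.1025 0.1218] F [-1.  -4.1  4.5] open 0.151
[-1.12746953  0.48115955 -0.16040714]
```

View pics/w15.png

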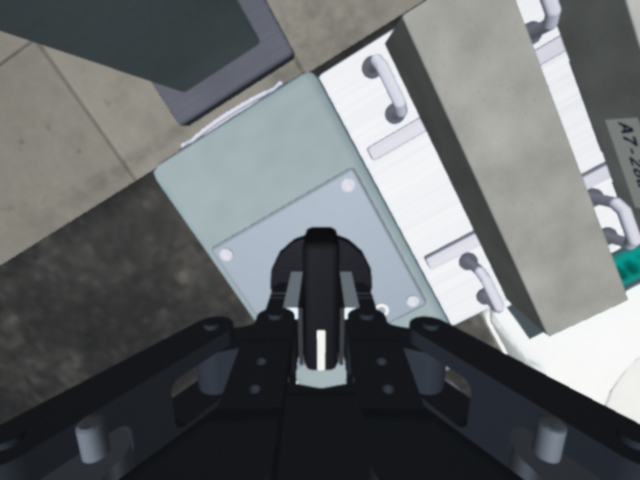

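The handle turned with the tool to the on stop. Releasing to about 35 mm and rising, then checking.

Request:
arm_command(steps=[[[0, 0, 0], [0, 0, 0], -0.4], [[0, 0, 0], [0, 0, 0], -0.18], [[0, 0, 0], [0, 0, 0], -0.18], [[0, 0, 0], [0, 0, -0.02], -0.18], [[0, 0, 0], [0, 0, -0.06], -0.18], [[0, 0, 0], [0, 0, -0.12], -0.18], [[0, 0, 0], [0, 0, -0.16], -0.18], [[0, 0, 0], [0, 0, -0.18], -0.18], [[0, 0, -0.18], [0, 0, -0.18], -0.18], [[0, 0, -0.35], [0, 0, -0.18], -0.18], [[0, 0, -0.52], [0, 0, -0.18], -0.18], [[0, 0, -0.52], [0, 0, -0.18], -0.18]])

```text
time: 26.48
eef_pos: [0.4416, 0.1031, 0.3015]
tcp_rot: [0.001, 1.0, -0.001, 0.001]
contact_force: [-0.9, 0.2, 0.3]
opening: 0.412
```

```bash
python3 - <<'E'
from h import *
cam("wrist","w16");plan([.441,.103,.3],0)
np.set_printoptions(precision=4,suppress=True)
cam("scene","sc2");cam("side","sd2");crop("sd2",180,130,460,400,2,"i2")
E
```

```text
turn [-0.0018, 0.0022, -0.0025] shift [0.0007, -0.0001, 0.0016] t 26.52 pos [0.4417 0.1031 0.3016] F [1.  0.4 0. ] open 0.408
```

View pics/w16.png

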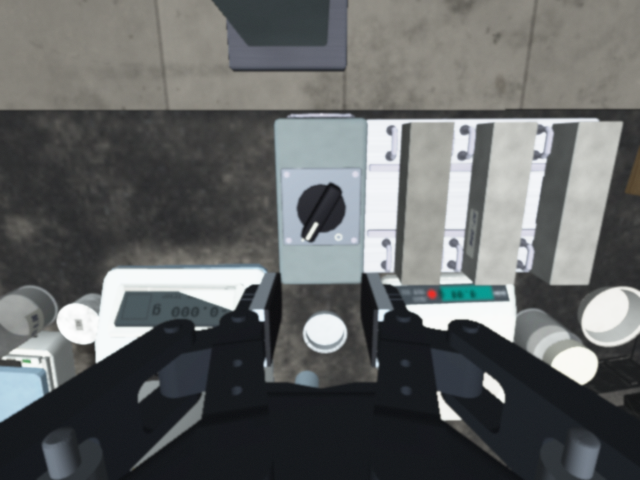

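View pics/i2.png

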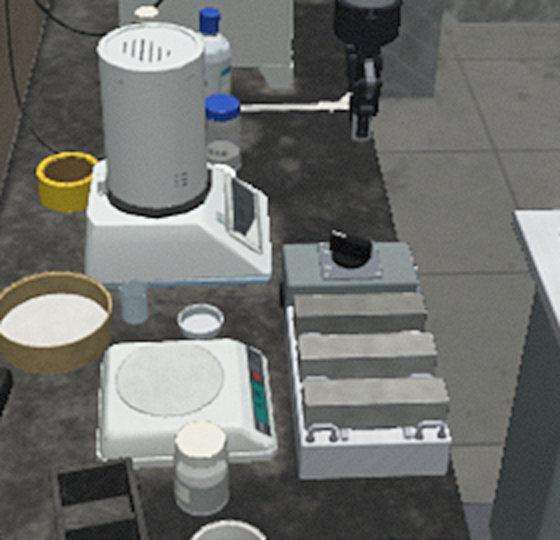

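View pics/sc2.png

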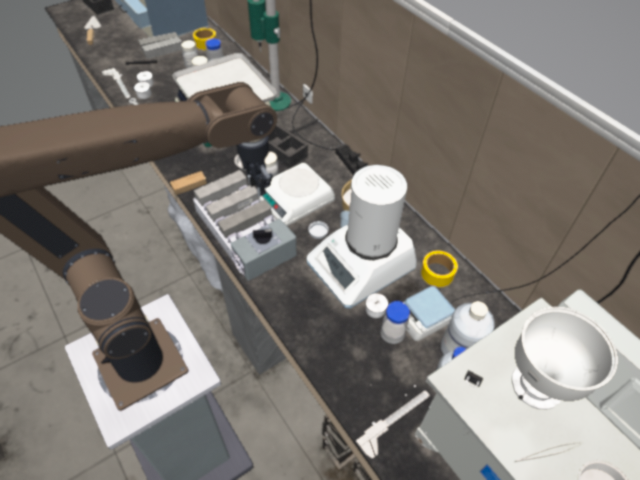

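```bash
python3 - <<'E'
from h import *
c=load("w16");crop("w16",270,100,630,300,2,"j1")
P=onz(c,[(334,188),(309,239)],.142);d=P[1]-P[0];print(np.degrees(np.arctan2(d[1],d[0])))
for n,p in {"R":[(405,124),(453,124)],"M":[(493,124),(537,124)],"L":[(577,123),(621,123)]}.items(): print(n,onz(c,p,.116)[:,:2])
E
```

```text
-25.741547880735702
R [[0.36336854 0.17936001]
 [0.36346722 0.22275781]]
M [[0.36354939 0.25890131]
 [0.36363974 0.29863679]]
L [[0.36285885 0.33457484]
 [0.36294928 0.37423713]]
```

View pics/j1.png

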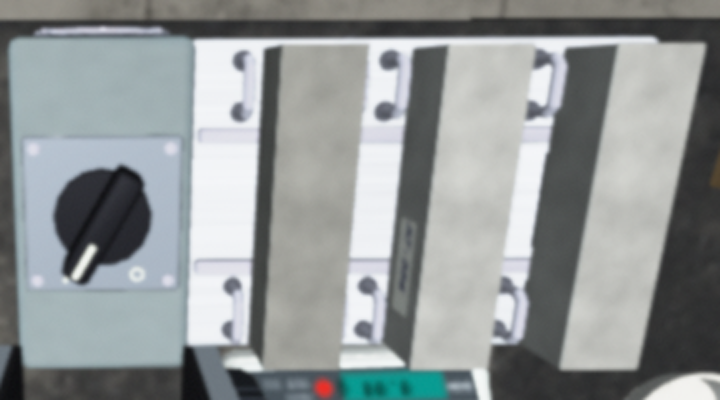

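The pointer line runs from (95,245) to (77,276), about 30° right of the shelf's x, and covers the bar mark. All three prisms are flat and level. Handing in.

```bash
python3 - <<'E'
from h import *
print(sign_off())
E
```

```text
the job is handed in; nothing more can be done
None
```

Both prisms are in the empty left and right bays beside the labelled prism, released, and the isolator is turned to on. I handed the job in at about 26.6 s of robot time.

- **Placing:** Contact-force readings as each prism met the rails were about 5 N or less. I opened the jaws only partway, so they stayed clear of the neighbouring prism and the fan box.
- **Row:** In the wrist view taken just after placing, the centres lay at x = 0.441 m and y = 0.205, 0.280 and 0.357 m. That is the expected 76 mm spacing, with the ends in line to within the reading. In the final wrist view the near ends agreed to about 0.7 mm. All three look flat between their guides.
- **Isolator:** I turned the handle last, by 60°. After release, the pointer line and one bar edge read about 30° right of the shelf's x, and the pointer covers the bar mark. A rougher reading along the bar's outline gave 26°; I put that down to which end points I picked.
- **Surroundings:** In the final views the labelled prism and the other things on the bench looked undisturbed. I did not measure the bystanders individually. The gripper was about 0.16 m above the handle, touching nothing.

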